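# Raise the firebrick heat shield and shut the brick drawer

### The arm

A 6-joint arm with a two-finger parallel gripper is mounted at the origin on the work surface. World frame = base frame: x ahead of the robot, y to its left, z up, the work surface at z = 0. Lengths are in m, angles in rad, forces in N, time in s.
With the tool pointing down it reaches from about 0.275 to 0.875 m from the base axis. Payload 12.5 kg.
Tool frame: the origin (TCP) lies at the very end of the fingers, on their centre line; the grasp point (between the pads) lies 19 mm behind it; z points along the fingers, y is the line along which they close (so a half turn about z gives the same grasp; the last joint's range is limited). The gripper opens to 85 mm and grips with 20 to 120 N. Pads are 22 mm wide; open, the fingers measure 114 mm over their backs; the gripper's body (76 mm by 85 mm) begins 54 mm behind the grasp point. The pads swing forward as they close: fully open they stand 13 mm farther back than shut.
Start: joints at [1.051, 0.351, 1.652, -0, 1.139, -0.085], TCP at [0.232, 0.499, 0.231] pointing down, gripper open.
Joint ranges: [-2.75, 2.75], [-0.79, 2.1], [0.01, 2.65], [-1.57, 4.71], [0.07, 3.14], [-2.87, 2.87]. Speed limits (rad/s): [2.22, 2.22, 2.79, 3.14, 3.14, 3.14].

### API

Orientations are given as a 3x3 rotation matrix whose columns are the frame's x, y, z axes.
In Python, from bench import manip, planner, grab_frame, get_calibration gives the robot as it stands (manip), with the cameras as plain functions and the kinematics (planner). Calls block until the motion is done:
- manip.move_ptp(position, orientation): joint-space move of the TCP to a pose.
- manip.move_l(position, attitude=None, max_speed=0.15): straight line of the TCP; attitude=None keeps the orientation; max_speed is the mean speed in m/s.
- manip.move_j(angles): joint-space move.
- manip.set_gripper(opening, effort=None): opening from 0.0 (shut) to 1.0 (fully open); effort is the grip in N (None keeps the last); returns when the fingers have stopped.
- manip.dwell(seconds).
- planner.inverse_kinematics(position, orientation): joint angles nearest the present ones, or None.
- grab_frame(name): name is "scene" or "top"; returns the picture (400x640x3 uint8, red, green, blue); there is no depth.
- get_calibration(name): a dict with "camera_matrix" (3x3 intrinsics, pixels), "R" (3x3) and "t" (3): a world point X has camera coordinates R X + t. Camera axes: x right, y down, z forward; pixel columns grow to the right and rows downward; lengths in m; the calibration is good to about 2 mm. A picture is of the moment at which its call begins. get_calibration takes no time and is no camera call.
A pose or a line that the arm cannot do raises manip.Unreachable and nothing moves.
- manip.sign_off(): hands the job in; it is judged then, once.
Readings, each from a call of its own:
- manip.read_time(): time.
- manip.read_qpos(): joint angles.
- manip.read_joint_vel(): joint speeds.
- manip.read_joint_torque(): joint torques, N m.
- manip.read_ee_pos(): TCP position.
- manip.read_tcp_rot(): TCP orientation.
- manip.read_force(): force on the tool from outside, world axes, zero at the start.
- manip.read_ft_torque(): the same for the moment, N m.
- manip.read_grip_width(): opening from 0.0 (shut) to 1.0 (fully open).
- manip.read_grip_force(): force on a finger pad.
Only numpy, scipy, OpenCV 4.12 (cv2) and the standard library are available. Lean on these libraries where they do the work, as an engineer would, in place of code of your own. Each camera call takes 0.05 s, during which the arm holds its last target. There are 200 camera calls.

### The job

Raise the heat shield at the gem cutter's bench: lay all the loose firebricks, from the bench and from the open drawer, flat on the fixed bottom course in running bond, each centred over the joint of the two bricks beneath, in line with the row and its faces flush, filling each course (three, then two, then one) before the next. Leave the emptied drawer pushed fully home into its catch, and do not disturb the spirit lamp, the dop stand or the polish jar.

Things in the scene. Friction and masses are not known exactly. Their poses are not given: they have to be found in the camera images.
- shield: fixed heat shield base: steel plate 70 x 300 x 4 mm with four fixed darker firebricks in a row. Origin: centre of the plate's underside, on the bench; y along the row, z up. Each fixed brick is 68 long (y), 36 thick (x) and 36 mm high, its top 40 mm above the bench; centres at y = -108, -36, 36, 108 mm, leaving 4 mm open joints at y = -72, 0, 72 mm
- cabinet: low wooden cabinet, fixed, 200 deep (x) x 330 wide (y) x 62 mm high, with one shallow tray drawer in its open front. Origin: middle of its front edge, on the bench; x points into the cabinet (the way the drawer closes), z up
- drawer (a joint): travel of the tray drawer in m: 0 fully home, grows as it is pulled out, to 0.17 at most. It runs with about 1 N of friction; about 13 to 6 mm before home a sprung roller catch resists with some 7 N, and past that it pulls the drawer home and keeps it there
- drawer_front (a point): middle of the top edge of the drawer's flat blue front, outer face; axes as the cabinet's. Front 322 wide, 24 high, 8 mm thick, spanning 4 to 28 mm above the bench, 25 mm ahead of the cabinet when home. Drawer walls 7 to 8 mm thick, tops 28 mm above the bench; inner floor 10 mm above the bench, 290 wide, 175 mm front to back
- brick0: loose pale firebrick 0, 68 x 36 x 36 mm, 0.1 to 0.16 kg, one of six alike (any may be absent). Origin: middle of the face that was underneath at the start; x is its long axis
- brick0_mid (a point): the very centre of brick 0; x is its long axis
- brick1: loose pale firebrick 1, 68 x 36 x 36 mm, 0.1 to 0.16 kg, one of six alike (any may be absent). Origin: middle of the face that was underneath at the start; x is its long axis
- brick1_mid (a point): the very centre of brick 1; x is its long axis
- brick2: loose pale firebrick 2, 68 x 36 x 36 mm, 0.1 to 0.16 kg, one of six alike (any may be absent). Origin: middle of the face that was underneath at the start; x is its long axis
- brick2_mid (a point): the very centre of brick 2; x is its long axis
- brick3: loose pale firebrick 3, 68 x 36 x 36 mm, 0.1 to 0.16 kg, one of six alike (any may be absent). Origin: middle of the face that was underneath at the start; x is its long axis
- brick3_mid (a point): the very centre of brick 3; x is its long axis
- brick4: loose pale firebrick 4, 68 x 36 x 36 mm, 0.1 to 0.16 kg, one of six alike (any may be absent). Origin: middle of the face that was underneath at the start; x is its long axis
- brick4_mid (a point): the very centre of brick 4; x is its long axis
- brick5: loose pale firebrick 5, 68 x 36 x 36 mm, 0.1 to 0.16 kg, one of six alike (any may be absent). Origin: middle of the face that was underneath at the start; x is its long axis
- brick5_mid (a point): the very centre of brick 5; x is its long axis
- lamp: glass spirit lamp, unlit, 76 mm across, 85 mm high; origin centre of its foot; leave alone
- dop_stand: dark wooden block 50 x 120 x 30 mm with brass dops in it, 70 mm high in all; origin centre of its underside; leave alone
- polish_jar: jar of polish 56 mm across, 70 mm high; origin centre of its underside; leave alone

How it is judged:
At the end, for the whole second after the job is handed in: every brick present lies at rest on the shield in running bond, centred over the joint beneath within 12 mm along the row, 9 mm across it, 9 mm in height and 0.14 rad of the row; courses of three, two and one; the drawer is within 4 mm of fully home (x of brick0_mid in the frame of shield between -0.009 and 0.009 m and angle between the x axis of each of brick0_mid, brick1_mid, brick2_mid, brick3_mid, brick4_mid, brick5_mid and the y axis of shield, either way round below 0.14 rad and linear speed of each of brick0, brick1, brick2, brick3, brick4, brick5 below 0.02 m/s and ((z of brick0_mid in the frame of shield between 0.049 and 0.067 m and y of brick0_mid in the frame of shield between -0.084 and -0.06 m) or (z of brick0_mid in the frame of shield between 0.049 and 0.067 m and y of brick0_mid in the frame of shield between -0.012 and 0.012 m) or (z of brick0_mid in the frame of shield between 0.049 and 0.067 m and y of brick0_mid in the frame of shield between 0.06 and 0.084 m) or (z of brick0_mid in the frame of shield between 0.085 and 0.103 m and y of brick0_mid in the frame of shield between -0.048 and -0.024 m) or (z of brick0_mid in the frame of shield between 0.085 and 0.103 m and y of brick0_mid in the frame of shield between 0.024 and 0.048 m) or (z of brick0_mid in the frame of shield between 0.121 and 0.139 m and y of brick0_mid in the frame of shield between -0.012 and 0.012 m)) and x of brick1_mid in the frame of shield between -0.009 and 0.009 m and ((z of brick1_mid in the frame of shield between 0.049 and 0.067 m and y of brick1_mid in the frame of shield between -0.084 and -0.06 m) or (z of brick1_mid in the frame of shield between 0.049 and 0.067 m and y of brick1_mid in the frame of shield between -0.012 and 0.012 m) or (z of brick1_mid in the frame of shield between 0.049 and 0.067 m and y of brick1_mid in the frame of shield between 0.06 and 0.084 m) or (z of brick1_mid in the frame of shield between 0.085 and 0.103 m and y of brick1_mid in the frame of shield between -0.048 and -0.024 m) or (z of brick1_mid in the frame of shield between 0.085 and 0.103 m and y of brick1_mid in the frame of shield between 0.024 and 0.048 m) or (z of brick1_mid in the frame of shield between 0.121 and 0.139 m and y of brick1_mid in the frame of shield between -0.012 and 0.012 m)) and x of brick2_mid in the frame of shield between -0.009 and 0.009 m and ((z of brick2_mid in the frame of shield between 0.049 and 0.067 m and y of brick2_mid in the frame of shield between -0.084 and -0.06 m) or (z of brick2_mid in the frame of shield between 0.049 and 0.067 m and y of brick2_mid in the frame of shield between -0.012 and 0.012 m) or (z of brick2_mid in the frame of shield between 0.049 and 0.067 m and y of brick2_mid in the frame of shield between 0.06 and 0.084 m) or (z of brick2_mid in the frame of shield between 0.085 and 0.103 m and y of brick2_mid in the frame of shield between -0.048 and -0.024 m) or (z of brick2_mid in the frame of shield between 0.085 and 0.103 m and y of brick2_mid in the frame of shield between 0.024 and 0.048 m) or (z of brick2_mid in the frame of shield between 0.121 and 0.139 m and y of brick2_mid in the frame of shield between -0.012 and 0.012 m)) and x of brick3_mid in the frame of shield between -0.009 and 0.009 m and ((z of brick3_mid in the frame of shield between 0.049 and 0.067 m and y of brick3_mid in the frame of shield between -0.084 and -0.06 m) or (z of brick3_mid in the frame of shield between 0.049 and 0.067 m and y of brick3_mid in the frame of shield between -0.012 and 0.012 m) or (z of brick3_mid in the frame of shield between 0.049 and 0.067 m and y of brick3_mid in the frame of shield between 0.06 and 0.084 m) or (z of brick3_mid in the frame of shield between 0.085 and 0.103 m and y of brick3_mid in the frame of shield between -0.048 and -0.024 m) or (z of brick3_mid in the frame of shield between 0.085 and 0.103 m and y of brick3_mid in the frame of shield between 0.024 and 0.048 m) or (z of brick3_mid in the frame of shield between 0.121 and 0.139 m and y of brick3_mid in the frame of shield between -0.012 and 0.012 m)) and x of brick4_mid in the frame of shield between -0.009 and 0.009 m and ((z of brick4_mid in the frame of shield between 0.049 and 0.067 m and y of brick4_mid in the frame of shield between -0.084 and -0.06 m) or (z of brick4_mid in the frame of shield between 0.049 and 0.067 m and y of brick4_mid in the frame of shield between -0.012 and 0.012 m) or (z of brick4_mid in the frame of shield between 0.049 and 0.067 m and y of brick4_mid in the frame of shield between 0.06 and 0.084 m) or (z of brick4_mid in the frame of shield between 0.085 and 0.103 m and y of brick4_mid in the frame of shield between -0.048 and -0.024 m) or (z of brick4_mid in the frame of shield between 0.085 and 0.103 m and y of brick4_mid in the frame of shield between 0.024 and 0.048 m) or (z of brick4_mid in the frame of shield between 0.121 and 0.139 m and y of brick4_mid in the frame of shield between -0.012 and 0.012 m)) and x of brick5_mid in the frame of shield between -0.009 and 0.009 m and ((z of brick5_mid in the frame of shield between 0.049 and 0.067 m and y of brick5_mid in the frame of shield between -0.084 and -0.06 m) or (z of brick5_mid in the frame of shield between 0.049 and 0.067 m and y of brick5_mid in the frame of shield between -0.012 and 0.012 m) or (z of brick5_mid in the frame of shield between 0.049 and 0.067 m and y of brick5_mid in the frame of shield between 0.06 and 0.084 m) or (z of brick5_mid in the frame of shield between 0.085 and 0.103 m and y of brick5_mid in the frame of shield between -0.048 and -0.024 m) or (z of brick5_mid in the frame of shield between 0.085 and 0.103 m and y of brick5_mid in the frame of shield between 0.024 and 0.048 m) or (z of brick5_mid in the frame of shield between 0.121 and 0.139 m and y of brick5_mid in the frame of shield between -0.012 and 0.012 m)) and value of joint drawer below 0.004 m); the robot touches nothing.
It fails at once if the spirit lamp is knocked aside (over 40 mm) or over (distance of lamp from where it was at the start of the episode above 0.04 m or angle between lamp's own z axis and vertical above 0.6 rad).
It fails at once if the dop stand is knocked aside (over 40 mm) or over (distance of dop_stand from where it was at the start of the episode above 0.04 m or angle between dop_stand's own z axis and vertical above 0.6 rad).
It fails at once if the polish jar is knocked aside (over 40 mm) or over (distance of polish_jar from where it was at the start of the episode above 0.04 m or angle between polish_jar's own z axis and vertical above 0.6 rad).
Of brick0, brick1, brick2, brick3, brick4, brick5 only 4 to 6 are there at a start; the rules pass over those that are not, and their reading is None.
At some moment in a run one of brick0, brick1, brick2, brick3, brick4, brick5 may be knocked a few centimetres aside while the robot is not near it.
Once in a run the grip may slacken for a moment while it holds something.
It also fails if it takes over 210 s, if anything falls off the work surface, if the arm or the gripper's body presses on something with over 40 N, if the wrist force passes 120 N, or if a joint passes its speed limit or range.

## Working session

There is one attempt and no reset: what is moved stays moved. The work goes in short steps, each a Python script; the robot and the scene stay as the last script left them, time stands still between calls to the robot, and variables do not carry over. Pictures are saved under pics/ and viewed, at most 14 in all, crops included, and the job is handed in when it is done.

```bash
mkdir -p pics; ls
python3 - <<'E'
from bench import manip, planner, grab_frame, get_calibration
import cv2
for n in("scene","top"):
    cv2.imwrite(f"pics/{n}0.png",grab_frame(n)[:,:,::-1])
    c=get_calibration(n);print(n,c)
    R,t=c["R"],c["t"];print("centre",-R.T@t)
print(manip.read_time(),manip.read_tcp_rot())
E
```

```text
bench.py
pics
scene {'camera_matrix': array([[450.96782172,   0.        , 323.75923259],
       [  0.        , 450.96782172, 196.51432358],
       [  0.        ,   0.        ,   1.        ]]), 'R': array([[ 0.86715969,  0.49793747,  0.00961006],
       [ 0.37901393, -0.64729039, -0.66133471],
       [-0.32308283,  0.57712515, -0.75002936]]), 't': array([-0.54191427, -0.15495112,  1.61153377])}
centre [ 1.04931374 -0.76051562  1.11143092]
top {'camera_matrix': array([[435.12304825,   0.        , 323.11486113],
       [  0.        , 435.12304825, 199.31730917],
       [  0.        ,   0.        ,   1.        ]]), 'R': array([[-1.79223535e-02, -9.99838318e-01, -1.45857628e-03],
       [-9.96724913e-01,  1.79815611e-02, -7.88423177e-02],
       [ 7.88557977e-02,  4.07594258e-05, -9.96886032e-01]]), 't': array([0.03245232, 0.57933706, 1.12361771])}
centre [0.48941754 0.02198389 1.16584241]
0.1 [[-9.06953537e-01  4.21230377e-01 -5.01044926e-04]
 [ 4.21230669e-01  9.06953079e-01 -9.13890498e-04]
 [ 6.94657997e-05 -1.03991171e-03 -9.99999457e-01]]
```

View pics/scene0.png

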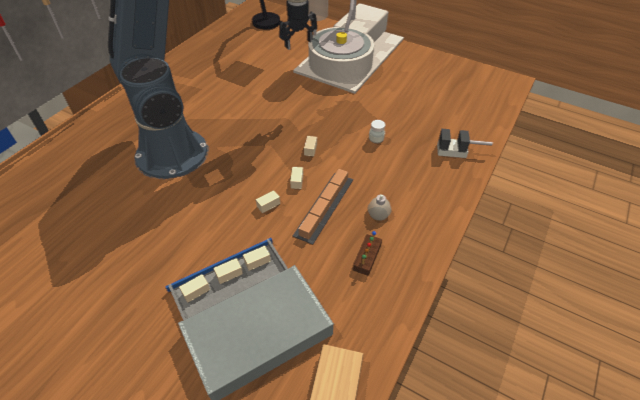

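View pics/top0.png

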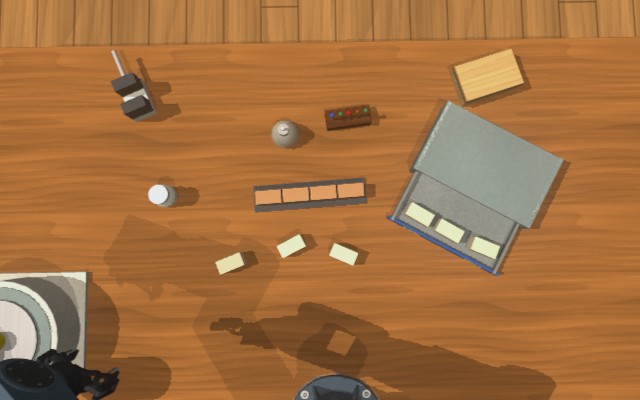

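The scene picture shows three loose bricks on the bench, at (310,146), (297,178) and (268,201). Three more lie in the open drawer at (195,288), (228,271) and (257,258), and the shield is at (325,205). In the top picture the bench bricks are at (230,263), (291,245) and (344,253). The drawer bricks are at (420,213), (450,231) and (486,246), the shield row is centred near (310,193), and the drawer's blue front runs from (390,217) to (498,272).

Run:
```python
import cv2,numpy as np
t=cv2.imread("pics/top0.png");s=cv2.imread("pics/scene0.png")
a=cv2.resize(t[165:285,210:530],None,fx=2.5,fy=2.5,interpolation=cv2.INTER_NEAREST)
b=cv2.resize(s[120:310,160:390],None,fx=3,fy=3,interpolation=cv2.INTER_NEAREST)[:300*2]
cv2.imwrite("pics/c1.png",a);cv2.imwrite("pics/c2.png",b)
ht=cv2.cvtColor(t,cv2.COLOR_BGR2HSV);hs=cv2.cvtColor(s,cv2.COLOR_BGR2HSV)
for p in [(230,263),(291,245),(344,253),(420,213),(450,231),(486,246),(268,196),(323,193),(490,75),(160,195),(440,244),(460,200),(300,300)]:print("t",p,ht[p[1],p[0]])
for x,y in [(310,142),(297,175),(268,197),(195,284),(195,293),(228,267),(257,254),(297,185),(320,208),(210,270)]:print("s",(x,y),hs[y,x])
```

```text
t (230, 263) [ 26  63 230]
t (291, 245) [ 33  38 234]
t (344, 253) [ 33  38 234]
t (420, 213) [ 34  42 235]
t (450, 231) [ 34  44 234]
t (486, 246) [ 33  47 234]
t (268, 196) [ 14 137 223]
t (323, 193) [ 14 137 223]
t (490, 75) [ 21 120 231]
t (160, 195) [ 96   5 235]
t (440, 244) [109 143 162]
t (460, 200) [ 33  19 145]
t (300, 300) [ 14 173 174]
s (310, 142) [ 20  73 224]
s (297, 175) [ 28  49 228]
s (268, 197) [ 27  50 228]
s (195, 284) [ 28  50 228]
s (195, 293) [ 18  78 138]
s (228, 267) [ 27  53 228]
s (257, 254) [ 28  50 228]
s (297, 185) [ 18  75 139]
s (320, 208) [ 13 132 209]
s (210, 270) [107 153  80]
```

View pics/c1.png

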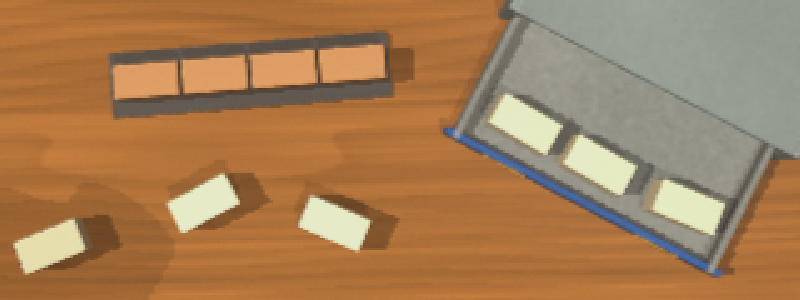

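View pics/c2.png

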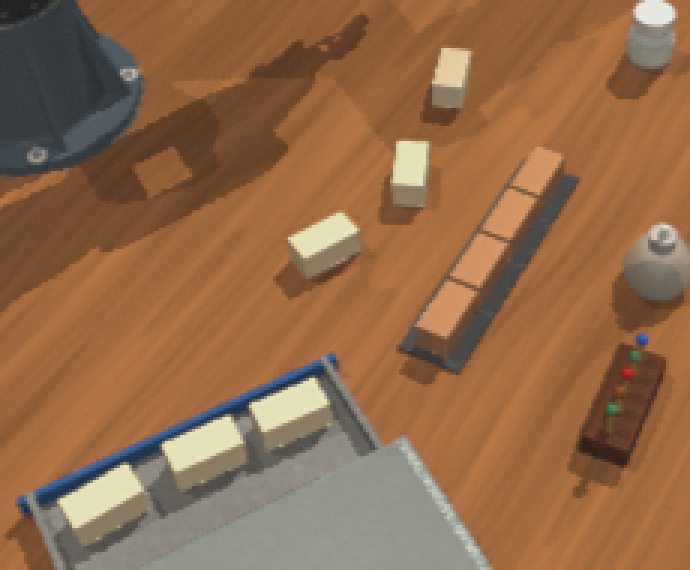

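Both crops show the loose brick tops as clean pale patches, and the fixed bricks as orange patches with visible joints. Next I measure them from both views.

```bash
cat > h.py <<'E'
import cv2,numpy as np
from bench import manip, planner, grab_frame, get_calibration
C={n:get_calibration(n) for n in("scene","top")}
def ray(n,uv):
    c=C[n];R,t=c["R"],c["t"]
    d=cv2.undistortPoints(np.float64(uv).reshape(-1,1,2),c["camera_matrix"],None)[:,0]
    return -R.T@t,np.c_[d,np.ones(len(d))]@R
def cast(n,uv,z):
    o,d=ray(n,uv);return o+d*((z-o[2])/d[:,2])[:,None]
def proj(n,X):
    c=C[n];return cv2.projectPoints(np.float64(X).reshape(-1,1,3),cv2.Rodrigues(c["R"])[0],c["t"],c["camera_matrix"],None)[0][:,0]
def tri(a,b):   # top pixel, scene pixel -> point
    P=[C[n]["camera_matrix"]@np.c_[C[n]["R"],C[n]["t"]] for n in("top","scene")]
    X=cv2.triangulatePoints(P[0],P[1],np.float64(a).reshape(2,1),np.float64(b).reshape(2,1))[:,0]
    return X[:3]/X[3]
RNG={"pale":((15,25,195),(45,100,255)),"orange":((8,108,190),(17,155,255)),"blue":((105,170,60),(120,255,255))}
def blobs(img,col,amin=40,amax=1200):
    m=cv2.inRange(cv2.cvtColor(img,cv2.COLOR_RGB2HSV),*RNG[col])
    k,l,st,ce=cv2.connectedComponentsWithStats(m)
    return [(ce[i],np.argwhere(l==i)[:,::-1]) for i in range(1,k) if amin<st[i,4]<amax]
def axis(P):    # yaw, extents of planar points
    P=P[:,:2]-P[:,:2].mean(0);w,v=np.linalg.eigh(np.cov(P.T));return np.arctan2(v[1,1],v[0,1]),np.sqrt(12*w[::-1])
def pairs(col,z0,T=None,S=None,tol=10):
    T=grab_frame("top") if T is None else T;S=grab_frame("scene") if S is None else S
    bt,bs=blobs(T,col),blobs(S,col);out=[]
    for c,p in bt:
        q=proj("scene",cast("top",[c],z0))[0]
        if not bs: break
        d=[np.hypot(*(b[0]-q)) for b in bs];i=int(np.argmin(d))
        X=tri(c,bs[i][0]) if d[i]<tol else None
        z=X[2] if X is not None else z0
        P=cast("top",p,z);yaw,e=axis(P)
        out.append(dict(px=c,X=X,P=P.mean(0),yaw=yaw,ext=e,n=len(p),d=d[i],ns=len(bs[i][1])))
    return out
E
python3 - <<'E'
from h import *
np.set_printoptions(precision=4,suppress=True)
T=grab_frame("top");S=grab_frame("scene")
for c in("pale","orange"):
    for b in pairs(c,.04,T,S): print(c,b["px"].round(1),b["X"],"yaw",b["yaw"].round(3),b["ext"],b["n"],b["ns"],b["d"].round(1))
for n,I in(("top",T),("scene",S)):
    for c,p in blobs(I,"blue",30):
        P=cast(n,p,.028);y,e=axis(P);print("blue",n,c,P.mean(0),y,e,len(p))
E
```

```text
pale [419.7 214. ] [ 0.5344 -0.2266  0.0459] yaw 1.019 [0.0673 0.0346] 352 241 1.8
pale [449.4 230.5] [ 0.4907 -0.3014  0.0458] yaw 1.037 [0.0673 0.0348] 356 257 1.9
pale [290.5 245.9] [0.4586 0.1075 0.0376] yaw 2.036 [0.0679 0.0351] 359 155 0.8
pale [484.8 247.4] [ 0.4462 -0.3903  0.0454] yaw 1.153 [0.0678 0.0348] 361 285 1.8
pale [343.3 254. ] [ 0.4355 -0.0281  0.0372] yaw 1.151 [0.0666 0.0347] 352 183 0.9
pale [229.3 263. ] [0.4178 0.2653 0.0382] yaw 1.933 [0.0664 0.0345] 349 121 0.8
pale [ 28.3 275.2] None yaw 1.59 [0.1732 0.0132] 278 75 55.5
pale [ 51.3 323.2] None yaw -2.842 [0.1518 0.0259] 73 75 47.1
pale [  4.4 324.6] None yaw -2.857 [0.0367 0.0241] 73 75 34.6
pale [ 17.8 351.4] None yaw -2.603 [0.0321 0.0154] 45 75 34.5
orange [18.1 14.4] None yaw 3.045 [0.088  0.0115] 115 69 71.6
orange [28.1 24.3] None yaw -3.138 [0.1281 0.0227] 321 58 69.5
orange [48.7 25.5] None yaw 3.101 [0.117  0.0139] 188 58 60.7
orange [159.9  10.8] [1.0921 0.4504 0.0251] yaw 3.131 [0.0628 0.0084] 61 58 7.5
orange [232.9  20.9] None yaw 3.137 [0.114  0.0204] 239 58 37.7
orange [303.8  16.5] None yaw 
[... 472 characters left out ...]
] 69 923 236.9
orange [625.3  18.6] None yaw -3.112 [0.0983 0.0224] 260 923 245.4
orange [570.1  20.2] None yaw -3.057 [0.0953 0.0155] 186 923 150.4
orange [ 4.4 25.7] None yaw 3.115 [0.1243 0.0057] 73 69 79.2
orange [271.5  24.5] None yaw -3.054 [0.0889 0.017 ] 199 58 63.7
orange [350.4 189.9] [ 0.6009 -0.05    0.0404] yaw 1.635 [0.0657 0.0339] 328 178 0.7
orange [322.9 192.1] [0.5966 0.0219 0.041 ] yaw 1.657 [0.0654 0.034 ] 327 161 0.5
orange [295.2 194.3] [0.5921 0.0938 0.0405] yaw 1.622 [0.0651 0.0337] 326 144 0.5
orange [267.8 196.5] [0.5878 0.165  0.0425] yaw 1.604 [0.0649 0.0338] 326 138 0.6
blue scene [  5.2297 139.8153] [-0.5323 -0.2669  0.028 ] 2.563511443116755 [0.1094 0.0404] 222
```

```bash
sed -i 's/(105,170,60)/(104,110,60)/' h.py
python3 - <<'E'
from h import *
np.set_printoptions(precision=4,suppress=True)
T=grab_frame("top");S=grab_frame("scene")
for n,I in(("top",T),("scene",S)):
    for c,p in blobs(I,"blue",60):
        P=cast(n,p,.028);y,e=axis(P)
        if not(.2<e[0]<.4): continue
        m=P.mean(0)[:2];u=np.array([np.cos(y),np.sin(y)]);nn=np.array([u[1],-u[0]]); nn*=np.sign(nn[0]) 
        s=(P[:,:2]-m);print(n,c,m,"yaw",y,"ends",(s@u).min(),(s@u).max(),"normal",nn,(s@nn).min(),(s@nn).max())
        for b in pairs("pale",.045,T,S)[:6]:
            if b["X"] is not None and b["X"][1]<-.2:
                X=b["X"][:2];a=b["yaw"];c4=[X+i*.034*np.array([np.cos(a),np.sin(a)])+j*.018*np.array([-np.sin(a),np.cos(a)]) for i in(-1,1) for j in(-1,1)]
                c4=np.array(c4)-m;print(X,"n:",(c4@nn).round(4),"u:",(c4@u).round(4),"dyaw",a-y)
p=proj("top",[[.4,-.3,.028]]);print(p)
# joint angles reach test
rz=lambda a:np.array([[np.cos(a),np.sin(a),0],[np.sin(a),-np.cos(a),0],[0,0,-1]])
for x,y,a in((.5344,-.2266,1.019),(.49,-.30,1.037),(.446,-.39,1.153),(.594,.06,1.632),(.4178,.2653,1.933)):
    for k in(0,np.pi):
        q=planner.inverse_kinematics([x,y,.03],rz(a+k));print(x,y,q)
E
```

```text
top [443.4831 245.5843] [ 0.4532 -0.2885] yaw 1.0636334409514006 ends -0.14050470370700158 0.14500763175147668 normal [ 0.8741 -0.4857] -0.003485122290457046 0.0031772805379159754
[ 0.5344 -0.2267] n: [0.0574 0.0214 0.0604 0.0244] u: [0.0587 0.0603 0.1267 0.1283] dyaw -0.044605158473735695
[ 0.4907 -0.3014] n: [0.0561 0.0201 0.0579 0.0219] u: [-0.0275 -0.0266  0.0404  0.0414] dyaw -0.026254152409963982
[ 0.4461 -0.3903] n: [0.064  0.0282 0.0583 0.0224] u: [-0.1248 -0.1278 -0.057  -0.0601] dyaw 0.08487858166949858
scene [215.9053 264.8969] [ 0.4492 -0.3014] yaw 1.0708671234803369 ends -0.12863887176134559 0.1574758289228143 normal [ 0.8776 -0.4794] -0.0068809986573298435 0.009930446845786783
[ 0.5344 -0.2267] n: [0.0551 0.0192 0.0586 0.0227] u: [0.0716 0.0734 0.1395 0.1413] dyaw -0.051838841002672
[ 0.4907 -0.3014] n: [0.0532 0.0173 0.0555 0.0195] u: [-0.0147 -0.0135  0.0533  0.0545] dyaw -0.033487834938900285
[ 0.4461 -0.3903] n: [0.0605 0.0246 0.0552 0.0193] u: [-0.112  -0.1148 -0.0442 -0.047 ] dyaw 0.07764489914056227
[[448.6427 266.1143]]
0.5344 -0.2266 [-0.4812  0.6757  1.7009 -0.      0.7649  0.0706]
0.5344 -0.2266 None
0.49 -0.3 [-0.6304  0.668   1.7173 -0.      0.7563 -0.0966]
0.49 -0.3 None
0.446 -0.39 [-0.7971  0.6916  1.6674 -0.      0.7826 -0.3793]
0.446 -0.39 [-0.7971  0.6916  1.6674 -0.      0.7826  2.7623]
0.594 0.06 [ 0.0227  0.6977  1.6545 -0.      0.7894 -0.0385]
0.594 0.06 None
0.4178 0.2653 [ 0.4717  0.5684  1.9289 -0.      0.6443  0.1095]
0.4178 0.2653 None
```

```bash
cat >> h.py <<'E'
np.set_printoptions(precision=4,suppress=True)
O=np.array([.5944,.0577]);YAW=1.632;U=np.array([np.cos(YAW),np.sin(YAW)]);V=np.array([U[1],-U[0]])
ZROW=.0405
SLOTS=[(0,0),(-.072,0),(.072,0),(-.036,1),(.036,1),(0,2)]
PARK=[1.051,0.351,1.652,0,1.139,-0.085]
rz=lambda a:np.array([[np.cos(a),np.sin(a),0],[np.sin(a),-np.cos(a),0],[0,0,-1]])
def look():
    T=grab_frame("top");S=grab_frame("scene");out={}
    for z0 in(.038,.076,.112,.148):
        for b in pairs("pale",z0,T,S,4):
            k=tuple(b["px"].round(1))
            if b["X"] is None or b["P"][1]>.45 or b["n"]<150: continue
            if k not in out or b["d"]<out[k]["d"]: out[k]=b
    r=list(out.values())
    for b in r:
        d=b["X"][:2]-O;b["s"]=np.array([d@V,d@U])
        b["on"]=abs(b["s"][0])<.03 and b["X"][2]>.06
        print("ON" if b["on"] else "loose",b["X"],"row x,y",b["s"],"yaw",b["yaw"].round(3),"n",b["n"],"ext",b["ext"])
    return r
def pick(b):
    x,y,z=b["X"];a=b["yaw"];indrawer=z>.0415
    zt=.027 if indrawer else .011
    manip.set_gripper(.75,60)
    manip.move_ptp([x,y,.12],rz(a));manip.move_l([x,y,zt],max_speed=.12)
    manip.set_gripper(0,60)
    w=manip.read_grip_width();f0=manip.read_force()[2]
    manip.move_l([x,y,.2],max_speed=.25)
    print("picked w",w,manip.read_grip_width(),"F",manip.read_grip_force(),"t",manip.read_time())
    return (.046 if indrawer else .036)-zt
def place(slot,off):
    s,k=slot;p=O+s*U;zt=ZROW+.036*(k+1)-off
    manip.move_ptp([*p,.21],rz(YAW));print("w over",manip.read_grip_width(),manip.read_grip_force())
    if manip.read_grip_width()<.25: print("LOST");return False
    manip.move_l([*p,zt+.008],max_speed=.12);f0=manip.read_force()[2]
    for dz in np.arange(.006,-.0035,-.0015):
        manip.move_l([*p,zt+dz],max_speed=.03);f=manip.read_force()[2]-f0
        if f>3: break
    print("landed dz",dz,"f",f)
    manip.set_gripper(.75);manip.move_l([*p,.21],max_speed=.25);print("t",manip.read_time());return True
E
python3 - <<'E'
from h import *
r=look();b=min(r,key=lambda b:np.hypot(*(b["X"][:2]-[.4586,.1075])))
off=pick(b);place(SLOTS[0],off);manip.move_j(PARK);print(manip.read_time());look()
cv2.imwrite("pics/s1.png",grab_frame("scene")[:,:,::-1])
E
```

```text
loose [ 0.5345 -0.2266  0.046 ] row x,y [-0.0772 -0.2801] yaw 1.019 n 352 ext [0.0673 0.0346]
loose [ 0.4907 -0.3015  0.0457] row x,y [-0.1255 -0.3521] yaw 1.037 n 356 ext [0.0673 0.0348]
loose [0.4586 0.1075 0.0376] row x,y [-0.1325  0.058 ] yaw 2.036 n 359 ext [0.0679 0.0351]
loose [ 0.4461 -0.3903  0.0453] row x,y [-0.1754 -0.4381] yaw 1.149 n 361 ext [0.0676 0.0349]
loose [ 0.4355 -0.0281  0.0372] row x,y [-0.1639 -0.0759] yaw 1.154 n 351 ext [0.0664 0.0347]
loose [0.4177 0.2653 0.0383] row x,y [-0.1637  0.218 ] yaw 1.933 n 349 ext [0.0664 0.0345]
picked w 0.4116504063843341 0.4103387583376762 F 59.84688341617584 t 4.7833
w over 0.40765751203409095 59.8237144947052
landed dz 1.734723475976807e-18 f 5.585890359079876
t 9.25
11.3083
loose [ 0.5345 -0.2266  0.0461] row x,y [-0.0772 -0.2801] yaw 1.019 n 352 ext [0.0673 0.0346]
loose [ 0.4907 -0.3014  0.0458] row x,y [-0.1255 -0.3521] yaw 1.037 n 356 ext [0.0673 0.0348]
loose [ 0.4461 -0.3904  0.0454] row x,y [-0.1754 -0.4381] yaw 1.151 n 362 ext [0.0678 0.0349]
loose [ 0.4355 -0.0282  0.0372] row x,y [-0.1638 -0.076 ] yaw 1.158 n 352 ext [0.0666 0.0347]
loose [0.4178 0.2653 0.0382] row x,y [-0.1636  0.2181] yaw 1.933 n 349 ext [0.0664 0.0345]
ON [0.5941 0.0576 0.0767] row x,y [-0.0003 -0.    ] yaw 1.626 n 370 ext [0.0679 0.0343]
```

View pics/s1.png

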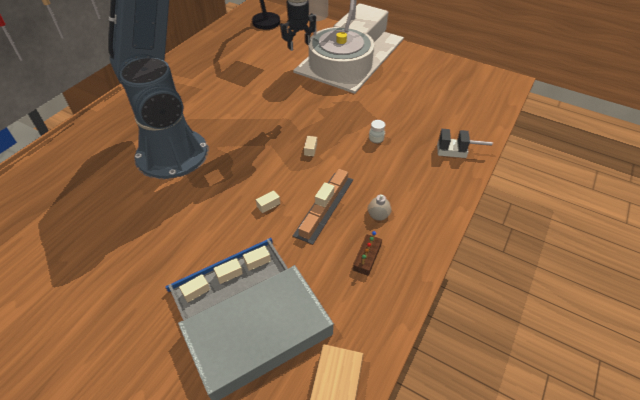

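The first brick sits centred on the middle joint, at about (325,194) in the scene picture, and nothing else has moved. I continue with the other two bench bricks.

```bash
cat > step.py <<'E'
import sys
from h import *
r=look()
for i in map(int,sys.argv[1:]):
    s=SLOTS[i];p=O+s[0]*U
    L=[b for b in r if not b["on"]]
    L0=[b for b in L if b["X"][2]<.0415] or L
    b=min(L0,key=lambda b:np.hypot(*(b["X"][:2]-p)))
    off=pick(b);ok=place(s,off);manip.move_j(PARK);print("--- slot",i,manip.read_time());r=look()
    if not ok or not any(q["on"] and abs(q["s"][0])<.006 and abs(q["s"][1]-s[0])<.006 and abs(q["X"][2]-ZROW-.036*(s[1]+1))<.006 for q in r): print("CHECK");break
E
python3 step.py 1 2
```

```text
loose [ 0.5344 -0.2266  0.046 ] row x,y [-0.0773 -0.2801] yaw 1.019 n 352 ext [0.0673 0.0346]
loose [ 0.4907 -0.3014  0.0458] row x,y [-0.1255 -0.3521] yaw 1.037 n 356 ext [0.0673 0.0348]
loose [ 0.4461 -0.3903  0.0453] row x,y [-0.1754 -0.4381] yaw 1.149 n 361 ext [0.0676 0.0349]
loose [ 0.4355 -0.0281  0.0372] row x,y [-0.1639 -0.0759] yaw 1.154 n 351 ext [0.0664 0.0347]
loose [0.4177 0.2653 0.0383] row x,y [-0.1637  0.218 ] yaw 1.933 n 349 ext [0.0664 0.0345]
ON [0.5941 0.0576 0.0767] row x,y [-0.0003 -0.    ] yaw 1.626 n 370 ext [0.0679 0.0343]
picked w 0.4091067987656209 0.4108201003232749 F 59.886823296546936 t 16.1917
w over 0.40812128126975306 59.83174681663513
landed dz 1.734723475976807e-18 f 3.774116112473048
t 20.7167
--- slot 1 22.9667
loose [ 0.5344 -0.2266  0.0459] row x,y [-0.0772 -0.2801] yaw 1.019 n 352 ext [0.0673 0.0346]
loose [ 0.4907 -0.3014  0.0458] row x,y [-0.1255 -0.3521] yaw 1.037 n 356 ext [0.0673 0.0348]
loose [ 0.4462 -0.3903  0.0454] row x,y [-0.1753 -0.4381] yaw 1.153 n 361 ext [0.0678 0.0348]
loose [0.4176 0.2653 0.038 ] row x,y [-0.1637  0.218 ] yaw 
[... 258 characters left out ...]
F 59.82671141624451 t 26.825
w over 0.4075658633901399 59.87039029598236
landed dz 1.734723475976807e-18 f 4.6712391779895315
t 31.5333
--- slot 2 33.4
loose [ 0.5345 -0.2265  0.046 ] row x,y [-0.0772 -0.2801] yaw 1.019 n 352 ext [0.0673 0.0346]
loose [ 0.4907 -0.3015  0.0457] row x,y [-0.1255 -0.3521] yaw 1.037 n 356 ext [0.0673 0.0348]
loose [ 0.4461 -0.3903  0.0453] row x,y [-0.1754 -0.4381] yaw 1.149 n 361 ext [0.0676 0.0349]
ON [ 0.5984 -0.0147  0.0772] row x,y [-0.0005 -0.0725] yaw 1.635 n 365 ext [0.0675 0.0347]
ON [0.594  0.0572 0.0767] row x,y [-0.0004 -0.0005] yaw 1.629 n 366 ext [0.0672 0.0343]
ON [0.5896 0.1301 0.0776] row x,y [-0.0004  0.0725] yaw 1.638 n 369 ext [0.0678 0.0343]
```

```bash
python3 step.py 3
```

```text
loose [ 0.5344 -0.2266  0.0459] row x,y [-0.0772 -0.2801] yaw 1.019 n 352 ext [0.0673 0.0346]
loose [ 0.4907 -0.3015  0.0457] row x,y [-0.1255 -0.3521] yaw 1.037 n 356 ext [0.0673 0.0348]
loose [ 0.4462 -0.3903  0.0454] row x,y [-0.1754 -0.4381] yaw 1.151 n 360 ext [0.0676 0.0348]
ON [ 0.5984 -0.0147  0.0772] row x,y [-0.0005 -0.0725] yaw 1.635 n 365 ext [0.0675 0.0347]
ON [0.594  0.0572 0.0767] row x,y [-0.0004 -0.0005] yaw 1.629 n 366 ext [0.0672 0.0343]
ON [0.5896 0.1301 0.0776] row x,y [-0.0004  0.0725] yaw 1.638 n 369 ext [0.0678 0.0343]
picked w 0.4075153416741924 0.4076665142020199 F 59.935757517814636 t 38.75
w over 0.406288597878243 59.922868609428406
landed dz 1.734723475976807e-18 f 6.097790736047527
t 43.0583
--- slot 3 45.2083
loose [ 0.4909 -0.3015  0.0458] row x,y [-0.1253 -0.3522] yaw 1.04 n 356 ext [0.0676 0.0348]
loose [ 0.4464 -0.3905  0.0454] row x,y [-0.1751 -0.4383] yaw 1.147 n 358 ext [0.0675 0.0346]
ON [0.5896 0.1301 0.0776] row x,y [-0.0004  0.0725] yaw 1.638 n 369 ext [0.0678 0.0343]
ON [0.5969 0.0238 0.1133] row x,y [ 0.0004 -0.034 ] yaw 1.636 n 758 ext [0.134  0.0342]
```

```bash
python3 step.py 4
python3 - <<'E'
from h import *
T=grab_frame("top");S=grab_frame("scene")
a=cv2.resize(T[160:270,220:400],None,fx=4,fy=4,interpolation=cv2.INTER_NEAREST)[:290]
b=cv2.resize(S[130:260,260:380],None,fx=2.2,fy=2.2,interpolation=cv2.INTER_CUBIC)
b=cv2.resize(b,(int(b.shape[1]*290/b.shape[0]),290))
m=np.zeros((580,800,3),np.uint8);m[:290,:a.shape[1]]=a
m[290:,:b.shape[1]]=b;m[290:,300:764]=cv2.resize(S,(464,290))
cv2.imwrite("pics/m5.png",m[:,:,::-1])
for c,p in blobs(S,"pale"):
    for z in(.0765,.1125,.1485):
        P=cast("scene",p,z);d=P.mean(0)[:2]-O
        if abs(d@V)<.02 and abs(d@U)<.12: print("scene",c,"z",z,d@V,d@U,axis(P),len(p))
E
```

```text
loose [ 0.4909 -0.3015  0.0458] row x,y [-0.1253 -0.3522] yaw 1.04 n 356 ext [0.0676 0.0348]
loose [ 0.4464 -0.3905  0.0454] row x,y [-0.1751 -0.4383] yaw 1.147 n 358 ext [0.0675 0.0346]
ON [0.5896 0.1301 0.0778] row x,y [-0.0004  0.0725] yaw 1.638 n 369 ext [0.0678 0.0343]
ON [0.5969 0.0238 0.1133] row x,y [ 0.0004 -0.034 ] yaw 1.636 n 758 ext [0.134  0.0342]
picked w 0.40875269064458825 0.4081478015025352 F 59.86114203929901 t 50.7417
w over 0.4062111443895359 59.90177929401398
landed dz 1.734723475976807e-18 f 7.682002479447252
t 55.5583
--- slot 4 57.5167
loose [ 0.4467 -0.3906  0.0454] row x,y [-0.1749 -0.4384] yaw 1.152 n 362 ext [0.0678 0.0349]
ON [0.5987 0.0091 0.1256] row x,y [ 0.0014 -0.0488] yaw 1.589 n 576 ext [0.1014 0.0336]
ON [0.5896 0.1089 0.1005] row x,y [-0.0016  0.0513] yaw 1.693 n 580 ext [0.1016 0.0346]
CHECK
scene [330.8634 174.722 ] z 0.0765 -0.013221385560531275 0.07126584916264603 (np.float64(1.4067346536743632), array([0.0756, 0.0418])) 205
scene [330.8634 174.722 ] z 0.1125 0.0012921680542171624 0.03941069764935028 (np.float64(1.406734653674364), array([0.073 , 0.0403])) 205
scene [330.8634 174.722 ] z 0.1485 0.01580572166896573 0.007555546136054811 (np.float64(1.4067346536743635), array([0.0704, 0.0389])) 205
scene [319.1282 190.641 ] z 0.0765 -0.015820492472317392 -0.006973866548096186 (np.float64(1.6394604581580272), array([0.0687, 0.0366])) 195
scene [319.1282 190.641 ] z 0.1125 -0.001216529105005622 -0.03610745500987872 (np.float64(1.6394604581580277), array([0.0663, 0.0354])) 195
scene [319.1282 190.641 ] z 0.1485 0.013387434262306819 -0.06524104347166118 (np.float64(1.6394604581580279), array([0.0639, 0.0341])) 195
```

View pics/m5.png

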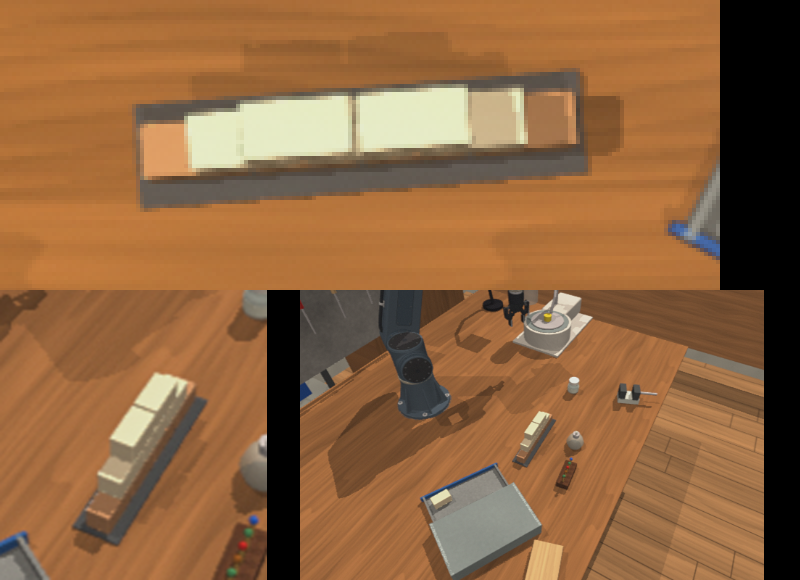

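Both second-course bricks sit cleanly on the row; the top view (upper crop) shows their joint near (355,125). The CHECK came only from patches that merge between courses. Next comes the last brick, then a look at the drawer front.

```bash
python3 step.py 5
python3 - <<'E'
from h import *
T=grab_frame("top");S=grab_frame("scene")
cv2.imwrite("pics/t6.png",T[100:330,200:560,::-1].repeat(2,0).repeat(2,1))
for c,p in blobs(S,"pale"):
    P=cast("scene",p,.1485);d=P.mean(0)[:2]-O
    if abs(d@V)<.03 and abs(d@U)<.12: print("scene",c,d@V,d@U,axis(P),len(p))
for c,p in blobs(T,"blue",60):
    P=cast("top",p,.028);y,e=axis(P)
    if .2<e[0]<.4: print("front",P.mean(0),y,e, P[P[:,1].argmin()],P[P[:,1].argmax()])
E
```

```text
loose [ 0.4467 -0.3906  0.0454] row x,y [-0.1749 -0.4384] yaw 1.152 n 362 ext [0.0678 0.0349]
ON [0.5987 0.0091 0.1256] row x,y [ 0.0014 -0.0488] yaw 1.589 n 576 ext [0.1014 0.0336]
ON [0.5897 0.1089 0.1005] row x,y [-0.0016  0.0514] yaw 1.693 n 580 ext [0.1016 0.0346]
picked w 0.40466487812675817 0.3996396564390059 F 59.88535523414612 t 63.4
w over 0.4043355340530738 59.827231764793396
landed dz 1.734723475976807e-18 f 6.692699803317664
t 68.0
--- slot 5 70.0583
ON [0.5957 0.0605 0.1492] row x,y [0.0015 0.0027] yaw 1.635 n 1172 ext [0.196  0.0347]
scene [327.3416 173.8477] 0.004879257264186649 0.006083858058788063 (np.float64(1.1740124917027832), array([0.0791, 0.0461])) 243
front [ 0.454  -0.2886  0.028 ] 1.0641203400281272 [0.2855 0.0066] [ 0.388  -0.4118  0.028 ] [ 0.5219 -0.1622  0.028 ]
```

View pics/t6.png

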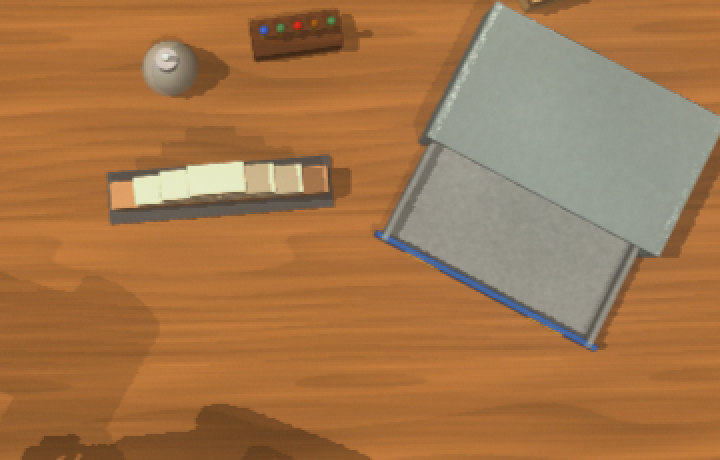

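All six bricks are stacked, with the top one at about (215,178) in the crop. The drawer is empty, its front running from (375,235) to (597,348), and the lamp and dop stand are untouched. Now I push the drawer home with the fingers shut.

Run:
```python
from h import *
n=np.array([.8741,-.4857]);F=np.array([.4535,-.2887])
e=cast("top",[[414,168.5],[530,228]],.062)[:,:2];gap=((e-F)@n+.004);print("cab edge gap",gap)
trav=gap.mean()-.025;print("open",trav)
R=None
for a in(-.507,2.634):
    if planner.inverse_kinematics([*(F-.06*n),.016],rz(a)) is not None: R=rz(a);print(a);break
manip.set_gripper(0,60)
P=lambda s,z:[*(F+(s-.004-.011)*n),z]     # finger front face at travel s
manip.move_ptp(P(-.05,.15),R);manip.move_l(P(-.05,.014))
f0=manip.read_force();g=lambda:-(manip.read_force()-f0)[:2]@n
manip.move_l(P(trav-.03,.014),max_speed=.08);print("f",g())
s=trav-.03
while s<trav+.012:
    s+=.002;manip.move_l(P(s,.014),max_speed=.03);f=g();print(round(s-trav,4),round(f,1),end="; ")
    if s>trav-.004 and f>14 : break
print(manip.read_time())
s-=.06;manip.move_l(P(s,.014));manip.move_l(P(s,.18),max_speed=.25);manip.move_j(PARK)
T=grab_frame("top");S=grab_frame("scene")
for c,p in blobs(T,"blue",60):
    Q=cast("top",p,.028);y,ex=axis(Q)
    if .2<ex[0]<.4: print("front",Q.mean(0),y,ex,"gap",(e-Q.mean(0)[:2])@n+.004)
m=np.r_[cv2.resize(T[60:330,180:580],(800,540))];cv2.imwrite("pics/t7.png",m[:,:,::-1])
look();print(manip.read_time())
```

```text
cab edge gap [0.1399 0.1425]
open 0.1161580317908929
-0.507
f -0.8989470330638102
-0.028 -1.6; -0.026 -0.9; -0.024 0.1; -0.022 -0.9; -0.02 -0.8; -0.018 -0.6; -0.016 -0.1; -0.014 -0.2; -0.012 4.9; -0.01 4.3; -0.008 3.1; -0.006 0.0; -0.004 -0.4; -0.002 -1.2; 0.0 5.0; 0.002 15.0; 80.5333
front [ 0.5548 -0.344   0.028 ] 1.0642242090994607 [0.287  0.0068] gap [0.0245 0.0271]
ON [0.5957 0.0604 0.1492] row x,y [0.0015 0.0026] yaw 1.634 n 1173 ext [0.1961 0.0347]
85.0833
```

View pics/t7.png

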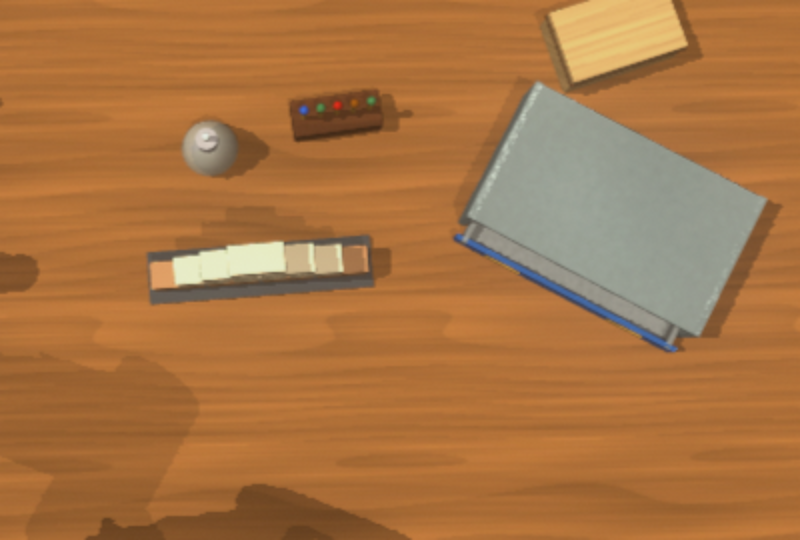

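The drawer is home: the roller catch was passed, a hard stop was felt, and the front stands about 26 mm ahead of the cabinet. The stack is intact, with the top brick at columns 228–285 of the crop. One quick check compares the top brick's ends with the projected target before I hand in.

Run:
```python
from h import *
q=proj("top",[[*(O+s*U+v*V),.1485] for s in(.034,-.034) for v in(-.018,.018)]);c=(q-[180,60])*2;print(c)
x=c[:,0].reshape(2,2).mean(1)
if abs(x.mean()-256.5)<6 and abs(c[:,1].mean()-258)<6: print(manip.sign_off(),manip.read_time())
```

```text
[[227.7697 275.8931]
 [225.5125 245.4884]
 [285.5551 271.3211]
 [283.1387 240.9387]]
the job is handed in; nothing more can be done
the job is handed in; nothing more can be done
```

I laid all six loose firebricks in running bond on the shield (three, two, one), pushed the empty drawer home into its catch, left the lamp, dop stand and jar alone, and handed the job in after about 85 s; the hand-in returned no verdict.

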